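# Mark the sample tag with the sprung punch

## Task

On the bread-testing bench, mark the metal sample tag: take the mallet by its handle and, holding it, bring the face of its head down on the capped pin of the bench punch that has the tag in it, driving the pin right down or nearly so. Leave the empty punch alone. Then let the pin spring back up and stand the mallet on the bench again, on its head with the handle level, and let go.

Things in the scene. Friction and masses are not known exactly. Their poses are not given: they have to be found in the camera images.
- mallet_grip (a point): Middle of the mallet's pale wooden handle (flat-sided, 18 mm wide, 24 mm high, 140 mm long), 65 mm from the head's axis; the free end is 95 mm behind. At the start the mallet stands on its head with the handle level, this point 35 mm above the bench. Axes: x along the handle to the head, y across it, z up. Mallet about 0.28 kg, mostly in the head
- mallet_face (a point): Centre of the lower flat face of the mallet's head (black rubber cylinder with a steel band, diameter 50 mm, 70 mm tall, upright): the face it stands on and strikes with. It lies 65 mm along +x and 35 mm down from mallet_grip; same axes
- tag_punch_cap (a point): Centre of the top of the punch pin's round steel cap (diameter 34 mm, 10 mm thick), 130 mm above the bench when up; moves with the pin. Fixed grey C-shaped stand on a dark base 115 x 130 mm, 12 mm high, with a bare aluminium tag 36 x 116 mm lying across it (along y) under the pin. Only pin and cap are higher than 100 mm. Axes: z up, x from pin to column
- tag_punch (a joint): How far the pin of the punch with the tag is pushed down, m: 0 up, 0.016 at its stop where it meets the tag. A spring returns it; pushing takes about 1 N at the top and 6 N at the bottom
- empty_punch (a joint): How far the pin of the other punch is pushed down, m: 0 up, 0.016 at its stop; sprung alike. A stand of the same form but lower (cap top 110 mm above the bench), with a square 30 mm cap and no tag, at least 180 mm from the punch with the tag, centre to centre

How it is judged:
By the outcome, as a careful person would: the job done as asked, in the order asked, and still so for the second after the job is handed in, with the robot touching nothing.
It also fails if it takes over 48 s, if anything falls off the work surface, if the arm or the gripper's body presses on something with over 40 N, if the wrist force passes 120 N, or if a joint passes its speed limit or range.

## Robot

A 6-joint arm with a two-finger parallel gripper is mounted at the origin on the work surface. World frame = base frame: x ahead of the robot, y to its left, z up, the work surface at z = 0. Lengths are in m, angles in degrees, forces in N, time in s.
With the tool pointing down it reaches from about 0.35 to 0.925 m from the base axis. Payload 6.4 kg.
Tool frame: the origin (TCP) lies midway between the tips of the shut fingers; the grasp point (between the pads) lies 19 mm behind it; z points along the fingers, y is the direction in which the jaws open and shut (so a half turn about z gives the same grasp; the last joint's range is limited). The gripper opens to 85 mm and grips with 20 to 120 N. Pads are 22 mm wide; open, the fingers measure 114 mm over their backs; the gripper's body (76 mm by 85 mm) begins 54 mm behind the grasp point. The pads swing forward as they close: fully open they stand 13 mm farther back than shut.
Start: joints at [62.447, 14.043, 89.255, -0, 76.702, -9.975], TCP at [0.196, 0.62, 0.231] pointing down, gripper open.
Joint ranges: [-179.41, 179.41], [-58.25, 129.5], [7.25, 145.43], [-54.29, 234.29], [11.92, 165.04], [-157.13, 157.13]. Speed limits (degrees/s): [147.25, 147.25, 180, 180, 180, 180].

## Interface

Orientations are given as [roll, pitch, yaw] about the fixed x, y, z axes, in that order (R = Rz(yaw) Ry(pitch) Rx(roll)).
In Python, from bench import state, capture, get_calibration, job_done gives the robot as it stands. The module is installed in compiled form; this text tells all that it offers.
- The arm moves only by the shell command python3 -m creep 'ROWS'. ROWS is JSON, a list of rows, each a list of 3 entries, a list of its own where there are three numbers: the turn, a rotation vector about the tool's x, y, z in degrees, then the shift along the tool's x, y, z in mm, then the closure, from -1 (fully open) to 1 (shut). A call has 1 to 20 rows; each row is the pose to reach, as a shift and turn from the pose commanded when the call began, along the tool's axes at that moment; what a row does not reach only later rows make up. A row lasts 1/8 s, in which the tool goes at most 62.5 mm and 10.7 degrees, less where a joint would pass 70% of its speed; a pose out of reach is approached as far as the arm can. A call with a gripper value outside its range is refused whole. The fingers move at their own pace and stop on an object; the grip force is fixed at half the most. Time passes only in rows, so rows that repeat a pose let the fingers close. It gives the time, the measured TCP pose, the force and the opening at its end, in the units of the state.
- state(): the state, without advancing time (a new reading comes with each control period).
- capture(name): name is "scene" or "side" or "wrist"; returns the picture (420x560x3 uint8, blue, green, red); there is no depth.
- get_calibration(name): a dict with "fx", "fy", "cx", "cy" (pixels), "dist" ([k1, k2, p1, p2, k3] as OpenCV has them; the pictures are not rectified), "rvec" (rotation vector, rad) and "tvec" (3), from world to camera coordinates, as OpenCV has them. Camera axes: x right, y down, z forward; pixel columns grow to the right and rows downward; lengths in m; the calibration is good to about 2 mm. A picture is of the moment at which its call begins: read the wrist's pose just before it. get_calibration takes no time and is no camera call; for the wrist camera it gives the pose at the moment of the call.
- job_done(): hands the job in, once; it reports no verdict.
The state is a dict: "time_s": time; "joint_positions": joint angles; "qd": joint speeds; "joint_efforts": joint torques, N m; "tool_pos": TCP position; "tcp_rot": TCP orientation; "contact_force": force on the tool from outside, world axes, zero at the start; "ft_torque": the same for the moment, N m; "opening": finger opening in m.
Only numpy, scipy, OpenCV 4.12 (cv2) and the standard library are available. Lean on these libraries where they do the work, as an engineer would, in place of code of your own. Each camera call takes 0.05 s, during which the arm holds its last target.

## Working session

There is one attempt and no reset: what is moved stays moved. The work goes in short steps, Python scripts to look and compute and a shell command to move; the robot and the scene stay as the last step left them, time stands still between calls to the robot, and variables do not carry over. Pictures are saved under pics/ and viewed, and the job is handed in when it is done.

```bash
mkdir -p pics; python3 - <<'E'
from bench import *
import cv2
s=state();print(s)
for n in ("scene","side","wrist"):
    c=get_calibration(n);print(n,c)
    cv2.imwrite(f"pics/{n}0.png",capture(n))
E
```

```text
{'time_s': 0.0, 'joint_positions': array([ 6.24472366e+01,  1.40829662e+01,  8.93249692e+01,  1.39199204e-03,
        7.67021874e+01, -9.97649807e+00]), 'qd': array([-0.01636012, -0.04581853, -0.07493169,  0.00481634, -0.0179301 ,
        0.11669957]), 'joint_efforts': array([-1.44146001e-03, -4.29485607e+01, -3.26136839e+01, -1.82153312e-04,
        5.16057495e-03, -6.99202030e-08]), 'tool_pos': array([0.19602468, 0.61915285, 0.23019265]), 'tcp_rot': array([-1.79891777e+02, -2.04116907e-02,  1.62423394e+02]), 'contact_force': array([ 0.03716435, -0.01805507,  0.23415779]), 'ft_torque': array([-0.00075833,  0.00340642,  0.03233474]), 'opening': 0.0852409103395751}
scene {'fx': 476.8134322229003, 'fy': 476.8134322229003, 'cx': 278.49158260879716, 'cy': 209.88011857405073, 'dist': array([0.05380746, 0.        , 0.        , 0.        , 0.        ]), 'rvec': array([ 1.51638698,  1.99941677, -0.86650637]), 'tvec': array([ 0.14553117, -0.27130549,  1.66487603])}
side {'fx': 466.5213020955505, 'fy': 466.5213020955505, 'cx': 284.66827783297794, 'cy': 216.66919330933027, 'dist': array([-0.0654548,  0.       ,  0.       ,  0.       ,  0.       ]), 'rvec': array([ 2.12702428, -0.67520452,  0.36864332]), 'tvec': array([-0.43378597,  0.24414528,  0.94352038])}
wrist {'fx': 373.39151750489077, 'fy': 373.39151750489077, 'cx': 279.66988166205556, 'cy': 213.33007783416963, 'dist': array([-0.03893649,  0.        ,  0.        ,  0.        ,  0.        ]), 'rvec': array([-2.32754685, -1.70608418, -0.25641735]), 'tvec': array([-0.64948747, -0.03887046,  0.37810859])}
```

View pics/scene0.png

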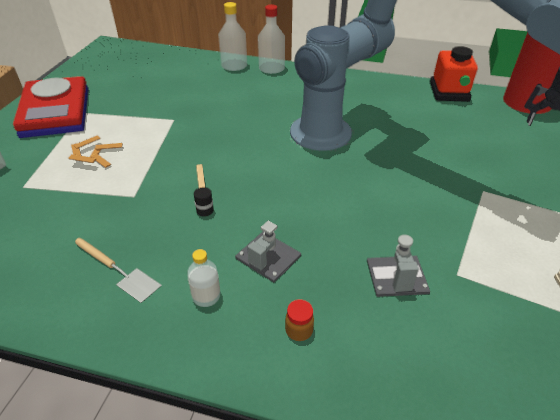

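View pics/side0.png

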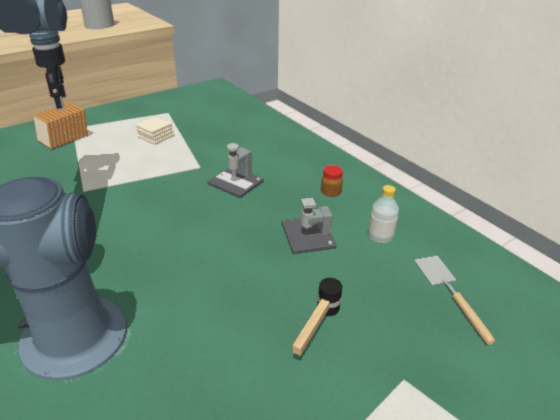

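View pics/wrist0.png

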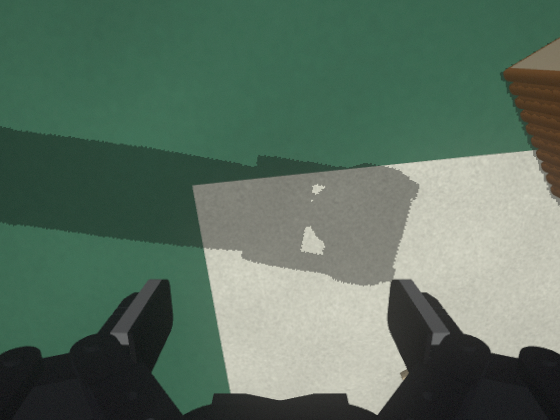

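The scene picture shows the mallet head at about (204,202), with its handle running up to (200,168). The tag punch has its round cap at about (405,241), and the empty punch its square cap at about (269,228). In the side picture the same things are at (330,297), (233,149) and (308,205). I'll zoom in on each.

```bash
python3 - <<'E'
import cv2,numpy as np
a=cv2.imread('pics/scene0.png');b=cv2.imread('pics/side0.png')
def z(im,x,y,w,h,k): return cv2.resize(im[y:y+h,x:x+w],None,fx=k,fy=k,interpolation=cv2.INTER_CUBIC)
top=np.hstack([z(a,170,155,65,50+15,6),z(a,360,230,65,65,6)])
bot=np.hstack([z(b,285,275,60,80,5),z(b,200,135,75,80,5)])
cv2.imwrite('pics/z1.png',top);cv2.imwrite('pics/z2.png',bot)
E
```

```text
(no output)
```

View pics/z1.png

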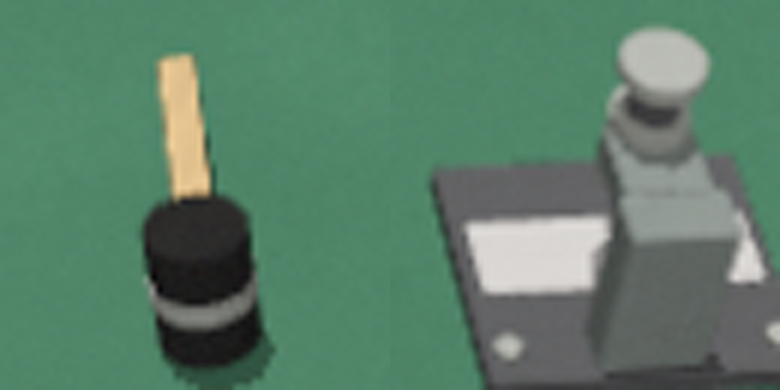

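View pics/z2.png

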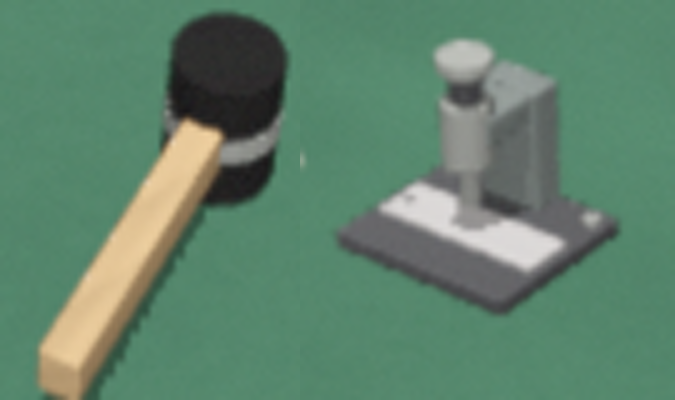

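```bash
cat > h.py <<'E'
import cv2,numpy as np
from bench import *
def ray(c,p):
    K=np.array([[c['fx'],0,c['cx']],[0,c['fy'],c['cy']],[0,0,1]])
    u=cv2.undistortPoints(np.array([[p]],float),K,c['dist'])[0,0]
    R=cv2.Rodrigues(c['rvec'])[0];o=-R.T@c['tvec'];return o,R.T@np.array([u[0],u[1],1.])
def plane(c,p,z):
    o,d=ray(c,p);return o+d*(z-o[2])/d[2]
def proj(c,P):
    K=np.array([[c['fx'],0,c['cx']],[0,c['fy'],c['cy']],[0,0,1]])
    return cv2.projectPoints(np.array(P,float).reshape(-1,1,3),c['rvec'],c['tvec'],K,c['dist'])[0].reshape(-1,2)
E
python3 - <<'E'
from h import *
A=get_calibration('scene');B=get_calibration('side')
for n,a,b,z in [('cap',(405.3,239.8),(232.6,145.8),.13),('head',(202.8,193.2),(331.2,285.4),.07),('end',(199.2,164.7),(297.4,346.6),.047)]:
    print(n,plane(A,a,z),plane(B,b,z))
# punch cap empty, tag ends
print('empty',plane(A,(269,227),.11),plane(B,(308,203),.11))
print('tag far/near side',plane(B,(215.5,175),.013),plane(B,(249.5,186.5),.013))
E
```

```text
cap [0.57401989 0.31467179 0.13      ] [0.57141232 0.31141926 0.13      ]
head [ 0.48547139 -0.23293715  0.07      ] [ 0.48140798 -0.23916784  0.07      ]
end [ 0.34177932 -0.30588886  0.047     ] [ 0.33916006 -0.31094029  0.047     ]
empty [ 0.60054649 -0.00751233  0.11      ] [ 0.59143943 -0.01655884  0.11      ]
tag far/near side [0.53922552 0.37009241 0.013     ] [0.59090597 0.25625745 0.013     ]
```

```bash
cat >> h.py <<'E'
from scipy.spatial.transform import Rotation as Ro
def T():
    s=state();return np.array(s['tool_pos']),Ro.from_euler('xyz',s['tcp_rot'],degrees=True)
def go(xyz,yaw,base=None):
    p,R=T() if base is None else (np.array(base[0]),Ro.from_euler('xyz',[180,0,base[1]],degrees=True))
    G=Ro.from_euler('xyz',[180,0,yaw],degrees=True)
    return (R.inv()*G).as_rotvec(degrees=True).round(2),(R.inv().apply(np.array(xyz)-p)*1000).round(1)
E
python3 - <<'E'
from h import *
c=get_calibration('wrist');p,R=T()
Rc=cv2.Rodrigues(c['rvec'])[0];o=-Rc.T@c['tvec']
print('cam in tool',R.inv().apply(o-p),'\n',R.as_matrix().T@Rc.T)
b=([.196,.62,.231],162.42)
print(go([.48,.26,.30],100,b))
print(go([.425,-.265,.2],26.6,([.48,.26,.30],100)))
E
```

```text
cam in tool [ 0.07561032  0.00057727 -0.14073137] 
 [[ 6.86203005e-04 -9.54779083e-01 -2.97315376e-01]
 [ 9.99999560e-01  8.45448573e-04 -4.07022039e-04]
 [ 6.39980989e-04 -2.97314965e-01  9.54779242e-01]]
(array([ 0.  , -0.  , 62.42]), array([-379.5, -257.4,  -69. ]))
(array([ 0. , -0. , 73.4]), array([-507.5, -145.3,  100. ]))
```

```bash
python3 - <<'E'
from h import *
print(go([.57,.26,.30],100,([.196,.62,.231],162.42)))
E
```

```text
(array([ 0.  , -0.  , 62.42]), array([-465.3, -230.2,  -69. ]))
```

```bash
python3 -m creep '[[[0,0,10],[-50,-25,-40],-1],[[0,0,20],[-105,-52,-69],-1],[[0,0,30],[-160,-80,-69],-1],[[0,0,40],[-215,-106,-69],-1],[[0,0,50],[-270,-133,-69],-1],[[0,0,60],[-325,-160,-69],-1],[[0,0,62.4],[-380,-188,-69],-1],[[0,0,62.4],[-435,-215,-69],-1],[[0,0,62.4],[-465,-230,-69],-1],[[0,0,62.4],[-465,-230,-69],-1],[[0,0,62.4],[-465,-230,-69],-1]]'
python3 - <<'E'
from h import *
import json
c=get_calibration('wrist');im=capture('wrist');cv2.imwrite('pics/w1.png',im)
import pickle;pickle.dump(c,open('w1.pkl','wb'))
print(proj(c,[[.573,.313,.13]]))
E
```

```text
time_s: 1.52
tool_pos: [0.5696, 0.2603, 0.2999]
tcp_rot: [-179.9, -0.0, 100.0]
contact_force: [0.3, -0.3, -0.4]
opening: 0.0857
[[294.52379489 129.28663072]]
```

View pics/w1.png

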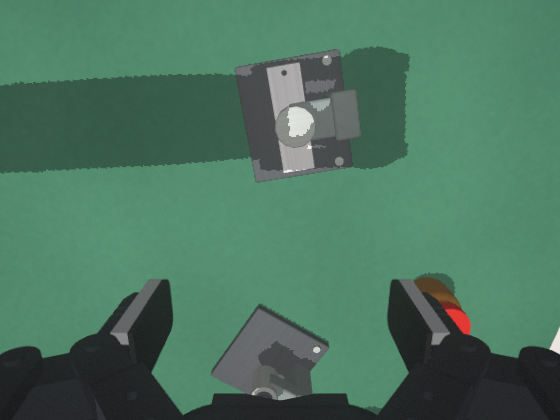

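The cap is the round disc at about (296,125), with its column to its right at (345,115). The tag runs from (284,64) to (301,172).

```bash
python3 - <<'E'
from h import *
import pickle
c=pickle.load(open('w1.pkl','rb'));im=cv2.imread('pics/w1.png')
cv2.imwrite('pics/z3.png',cv2.resize(im[45:190,225:370],None,fx=4,fy=4,interpolation=cv2.INTER_CUBIC))
for q in [(295,124),(296,125)]: print(plane(c,q,.13))
a=plane(c,(284,64),.014);b=plane(c,(301,172),.014);print(a,b,(a+b)/2,np.degrees(np.arctan2(*(a-b)[1::-1])))
print(go([.425,-.265,.20],26.6,([.5695,.261,.30],100.0)))
E
```

```text
[0.57259636 0.31721672 0.13      ]
[0.57354539 0.31657731 0.13      ]
[0.55520292 0.37025727 0.014     ] [0.59546505 0.25829379 0.014     ] [0.57533399 0.31427553 0.014     ] 109.778616915281
(array([ 0. , -0. , 73.4]), array([-492.9, -233.6,  100. ]))
```

View pics/z3.png

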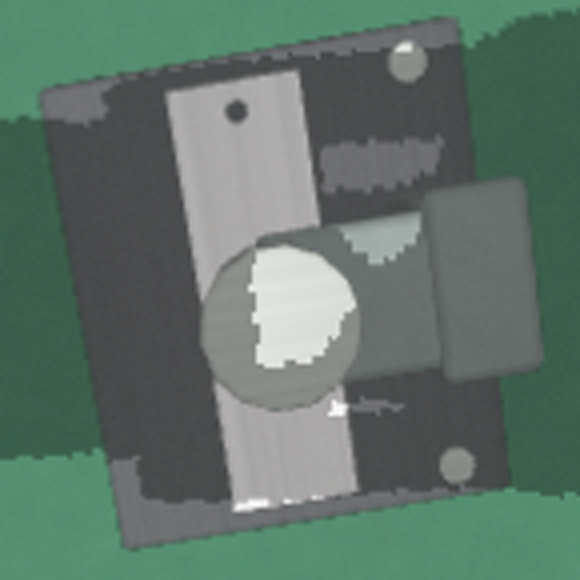

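```bash
python3 -m creep '[[[0,0,8],[-40,-19,0],-1],[[0,0,16],[-95,-45,0],-1],[[0,0,24],[-145,-69,0],-1],[[0,0,33],[-200,-95,0],-1],[[0,0,41],[-250,-118,0],-1],[[0,0,49],[-300,-142,20],-1],[[0,0,57],[-350,-166,40],-1],[[0,0,65],[-400,-190,60],-1],[[0,0,73.4],[-450,-213,80],-1],[[0,0,73.4],[-493,-234,100],-1],[[0,0,73.4],[-493,-234,100],-1],[[0,0,73.4],[-493,-234,100],-1]]'
python3 - <<'E'
from h import *
import pickle
c=get_calibration('wrist');im=capture('wrist');cv2.imwrite('pics/w2.png',im)
pickle.dump(c,open('w2.pkl','wb'));print(state()['joint_positions'].round(1))
E
```

```text
time_s: 3.08
tool_pos: [0.4259, -0.2652, 0.2006]
tcp_rot: [180.0, -0.0, 26.7]
contact_force: [-1.0, 0.4, -0.6]
opening: 0.0855
[-44.9  -4.4 112.2   0.   72.1  18.4]
```

View pics/w2.png

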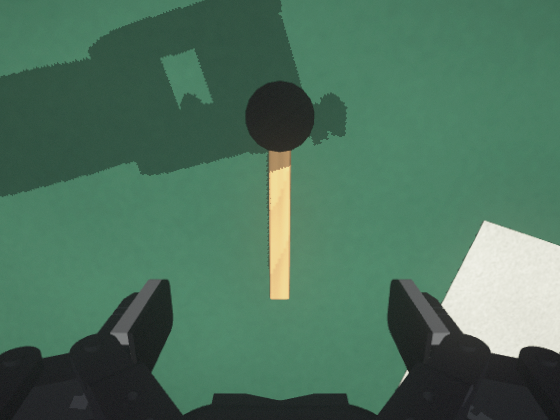

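The mallet's head top is a circle centred at about (280,116). The handle runs straight down the picture, ending at (280,299), so it is well aligned.

```bash
python3 - <<'E'
from h import *
import pickle
c=pickle.load(open('w2.pkl','rb'))
h=plane(c,(280.3,116.5),.07);e=plane(c,(279.7,299),.047);d=h-e;L=np.hypot(*d[:2])
print(h,e,L,np.degrees(np.arctan2(d[1],d[0])))
d=d/L;d[2]=0
g=h-.060*d;g[2]=.019;print(g);y=np.degrees(np.arctan2(d[1],d[0]))
print(go(g,y), go(g,y,([.425,-.265,.2],26.6)))
E
```

```text
[ 0.48297272 -0.23703131  0.07      ] [ 0.34124679 -0.30798458  0.047     ] 0.15849481104679428 26.594251137020127
[ 0.42932077 -0.26389147  0.019     ]
(array([ 0.05, -0.04,  0.14]), array([  3.2,   0.2, 181.9])) (array([ 0.  , -0.  ,  0.01]), array([  4.4,   0.9, 181. ]))
```

```bash
python3 -m creep '[[[0,0,0],[4,0.5,50],-1],[[0,0,0],[4,0.5,100],-1],[[0,0,0],[4,0.5,135],-1],[[0,0,0],[4,0.5,160],-1],[[0,0,0],[4,0.5,180],-1],[[0,0,0],[4,0.5,180],-1],[[0,0,0],[4,0.5,180],1],[[0,0,0],[4,0.5,180],1],[[0,0,0],[4,0.5,180],1],[[0,0,0],[4,0.5,180],1],[[0,0,0],[4,0.5,180],1],[[0,0,0],[4,0.5,180],1]]'
python3 - <<'E'
from h import *
import pickle
c=get_calibration('wrist');im=capture('wrist');cv2.imwrite('pics/w3.png',im);print(state()['ft_torque'],state()['contact_force'])
E
```

```text
time_s: 4.62
tool_pos: [0.4295, -0.2651, 0.0208]
tcp_rot: [180.0, -0.0, 26.6]
contact_force: [-2.2, 0.6, 6.0]
opening: 0.0168
[0.39853881 0.11960171 0.03359277] [-1.32130864  1.65137266  5.27044919]
```

View pics/w3.png

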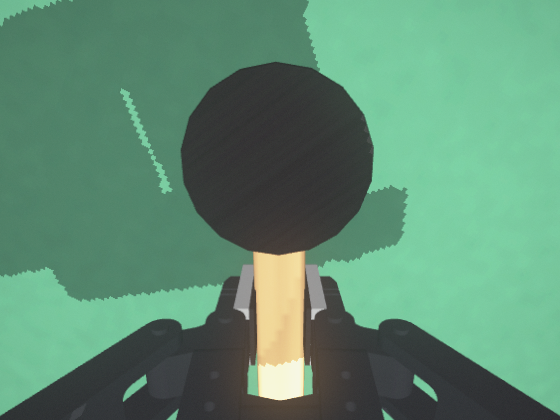

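The handle is held between the pads (opening about 17 mm), with the head at (277,158). Next I lift.

```bash
python3 -m creep '[[[0,0,0],[0,0,-5],1],[[0,0,0],[0,0,-15],1],[[0,0,0],[0,0,-40],1],[[0,0,0],[0,0,-75],1],[[0,0,0],[0,0,-115],1],[[0,0,0],[0,0,-155],1],[[0,0,0],[0,0,-185],1],[[0,0,0],[0,0,-200],1],[[0,0,0],[0,0,-200],1],[[0,0,0],[0,0,-200],1]]'
python3 - <<'E'
from h import *
for n in('wrist','side'): cv2.imwrite(f'pics/{n}4.png',capture(n))
s=state();print(s['ft_torque'],s['contact_force'])
a=cv2.imread('pics/wrist4.png');b=cv2.imread('pics/side4.png')[150:350,220:420]
cv2.imwrite('pics/c4.png',np.hstack([cv2.resize(a,(440,330)),cv2.resize(b,(330,330))]))
E
```

```text
time_s: 5.92
tool_pos: [0.4286, -0.2642, 0.2185]
tcp_rot: [-179.8, 0.1, 26.6]
contact_force: [0.4, -0.1, -2.3]
opening: 0.0171
[-0.06587293  0.11871054 -0.00628911] [-7.33986768e-04  5.69269772e-01 -4.09495980e+00]
```

View pics/c4.png

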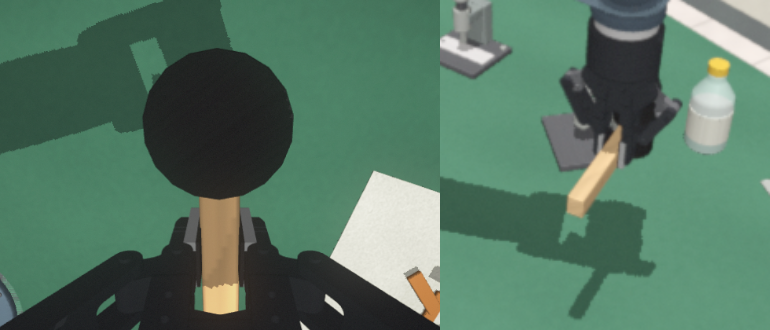

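```bash
python3 - <<'E'
from h import *
import pickle
p,R=T()
c=get_calibration('wrist')
# head top height is tcp z -.0205+.07
h=plane(c,(277.5,156.5),p[2]-.0205+.07)
print('head',h,'rel tool',R.inv().apply(h-p))
for q in [(295.2,127)]:print(plane(pickle.load(open('w1.pkl','rb')),q,.13))
print(go([.573-.06*np.cos(np.radians(26.6)),.3145-.06*np.sin(np.radians(26.6)),.2185],26.6,([.4286,-.2650,.2185],26.6)))
E
```

```text
head [ 0.48413377 -0.23570864  0.26799059] rel tool [ 0.06238908 -0.0007832  -0.04956647]
[0.57320214 0.31489502 0.13      ]
(array([0., 0., 0.]), array([ 328.6, -453.5,   -0. ]))
```

```bash
python3 -m creep '[[[0,0,0],[7,-9,0],1],[[0,0,0],[22,-30,0],1],[[0,0,0],[44,-61,0],1],[[0,0,0],[69,-96,0],1],[[0,0,0],[95,-132,0],1],[[0,0,0],[121,-168,0],1],[[0,0,0],[147,-204,0],1],[[0,0,0],[173,-240,0],1],[[0,0,0],[199,-276,0],1],[[0,0,0],[225,-312,0],1],[[0,0,0],[251,-348,0],1],[[0,0,0],[276,-383,0],1],[[0,0,0],[298,-413,0],1],[[0,0,0],[315,-437,0],1],[[0,0,0],[325,-450,0],1],[[0,0,0],[327.5,-453.5,0],1],[[0,0,0],[327.5,-453.5,0],1],[[0,0,0],[327.5,-453.5,0],1]]'
python3 - <<'E'
from h import *
for n in('wrist','side','scene'): cv2.imwrite(f'pics/{n}5.png',capture(n))
s=state();print(s['ft_torque'],s['contact_force'],s['tool_pos'])
a=cv2.imread('pics/wrist5.png');b=cv2.imread('pics/side5.png')[70:220,160:310];d=cv2.imread('pics/scene5.png')[160:310,330:480]
cv2.imwrite('pics/c5.png',np.hstack([cv2.resize(b,(400,400),interpolation=2),cv2.resize(d,(400,400),interpolation=2)]))
E
```

```text
time_s: 8.28
tool_pos: [0.5189, 0.2865, 0.2203]
tcp_rot: [180.0, 0.0, 26.6]
contact_force: [0.1, -0.4, -1.8]
opening: 0.0167
[-0.06376247  0.14800055  0.01401294] [ 0.06587517  0.16222892 -3.05382207] [0.51895177 0.28666061 0.22039439]
```

View pics/c5.png

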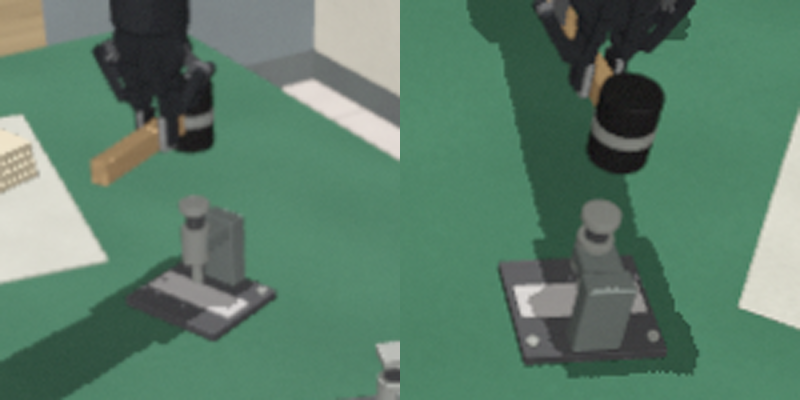

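View pics/wrist5.png

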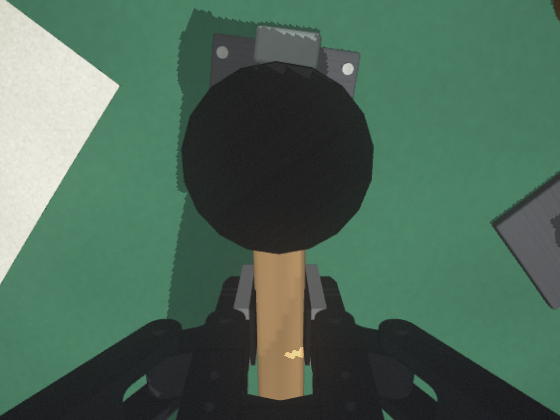

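The head sits over the cap: in both fixed views it is directly above, at about (195,120) in the left crop and (625,125) in the right. I'll bring it down in stages and watch the force.

```bash
python3 -m creep '[[[0,0,0],[0,0,10],1],[[0,0,0],[0,0,30],1],[[0,0,0],[0,0,50],1],[[0,0,0],[0,0,66],1],[[0,0,0],[0,0,76],1],[[0,0,0],[0,0,82],1],[[0,0,0],[0,0,82],1],[[0,0,0],[0,0,82],1]]'
python3 - <<'E'
from h import *
for n in('side','scene'): cv2.imwrite(f'pics/{n}6.png',capture(n))
s=state();print(s['ft_torque'],s['contact_force'],s['tool_pos'])
b=cv2.imread('pics/side6.png')[90:200,190:300];d=cv2.imread('pics/scene6.png')[190:300,350:460]
cv2.imwrite('pics/c6.png',np.hstack([cv2.resize(b,(400,400),interpolation=2),cv2.resize(d,(400,400),interpolation=2)]))
E
```

```text
time_s: 9.43
tool_pos: [0.5193, 0.2875, 0.1393]
tcp_rot: [180.0, -0.1, 26.6]
contact_force: [-3.4, -1.2, 2.5]
opening: 0.0172
[-0.10819233  0.27507268 -0.00580096] [-2.06567609 -0.84159885  2.01428147] [0.51930804 0.28745539 0.13915661]
```

View pics/c6.png

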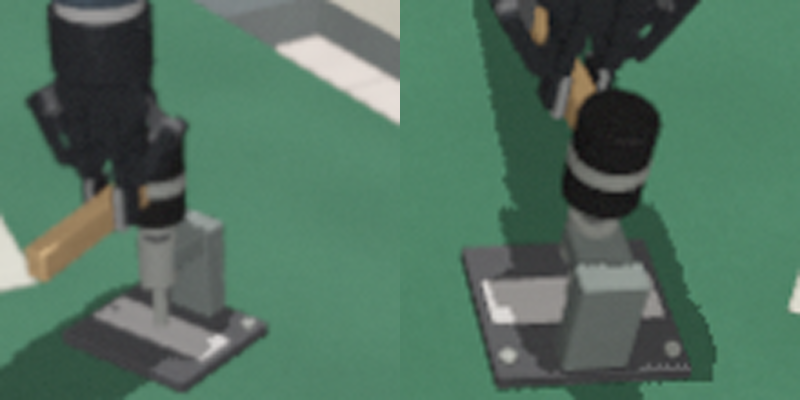

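The head is on the cap and the pin is part way down, with about 5 N on it. I'll push on to the stop in small steps.

```bash
python3 -m creep '[[[0,0,0],[0,0,2],1],[[0,0,0],[0,0,4],1],[[0,0,0],[0,0,4],1]]'; python3 -c "
from h import *
s=state();print(s['contact_force'],s['ft_torque'],s['tool_pos'],s['tcp_rot'])"
python3 -m creep '[[[0,0,0],[0,0,1],1],[[0,0,0],[0,0,2],1],[[0,0,0],[0,0,2],1]]'; python3 - <<'E'
from h import *
for n in('side','scene','wrist'): cv2.imwrite(f'pics/{n}7.png',capture(n))
s=state();print(s['ft_torque'],s['contact_force'],s['tool_pos'])
b=cv2.imread('pics/side7.png')[90:200,190:300];d=cv2.imread('pics/scene7.png')[190:300,350:460]
cv2.imwrite('pics/c7.png',np.hstack([cv2.resize(b,(400,400),interpolation=2),cv2.resize(d,(400,400),interpolation=2)]))
E
```

```text
time_s: 9.9
tool_pos: [0.5193, 0.2874, 0.1348]
tcp_rot: [180.0, -0.1, 26.6]
contact_force: [-2.3, -1.8, 5.1]
opening: 0.0168
[-2.29941283 -1.83845475  5.1220728 ] [-0.05996639  0.26970231  0.00895906] [0.51928522 0.28744491 0.1347888 ] [ 1.79992807e+02 -6.27126717e-02  2.66209405e+01]
time_s: 10.28
tool_pos: [0.5193, 0.2874, 0.1344]
tcp_rot: [180.0, -0.0, 26.6]
contact_force: [-8.0, -3.3, 14.6]
opening: 0.017
[-0.38708781  0.9060399   0.05284113] [-7.85326166 -2.590902   13.66278403] [0.51930166 0.2874594  0.13448476]
```

View pics/c7.png

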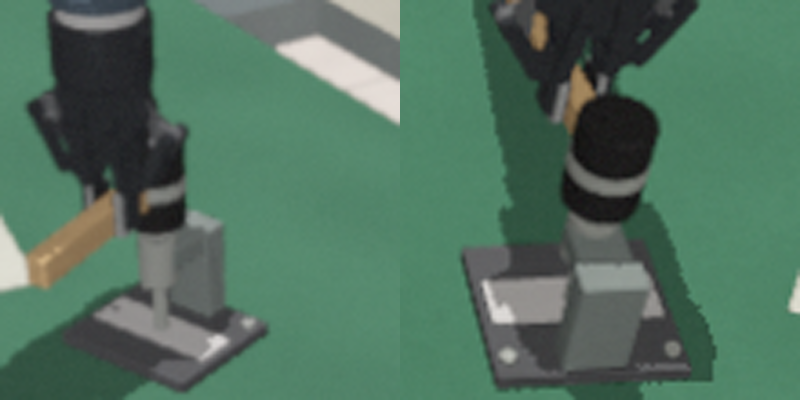

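View pics/wrist7.png

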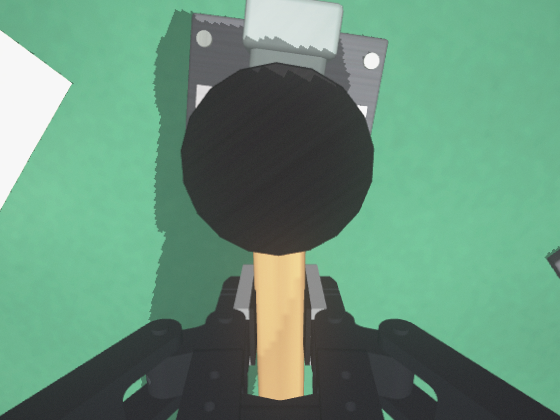

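The force jumped from 5 to 14.6 N while the tool sank only 0.3 mm. The face is at about z = 0.114, so the pin is on its stop. I'll lift off.

```bash
python3 -m creep '[[[0,0,0],[0,0,-3],1],[[0,0,0],[0,0,-10],1],[[0,0,0],[0,0,-20],1],[[0,0,0],[0,0,-40],1],[[0,0,0],[0,0,-65],1],[[0,0,0],[0,0,-82],1],[[0,0,0],[0,0,-88],1],[[0,0,0],[0,0,-88],1],[[0,0,0],[0,0,-88],1]]'
python3 - <<'E'
from h import *
for n in('side','scene','wrist'): cv2.imwrite(f'pics/{n}8.png',capture(n))
s=state();print(s['ft_torque'],s['contact_force'],s['tool_pos'])
b=cv2.imread('pics/side8.png')[70:220,160:310];d=cv2.imread('pics/scene8.png')[160:310,330:480]
a=cv2.imread('pics/wrist8.png')
cv2.imwrite('pics/c8.png',np.hstack([cv2.resize(x,(266,266),interpolation=2) for x in (b,d,a[:,70:490])]))
A=get_calibration('scene');B=get_calibration('side')
E
```

```text
time_s: 11.55
tool_pos: [0.5182, 0.2871, 0.2191]
tcp_rot: [-180.0, 0.1, 26.6]
contact_force: [0.3, 0.0, -3.1]
opening: 0.0167
[-0.10972292  0.15341602  0.03256054] [-0.68507523  0.51584478 -2.75144982] [0.51843184 0.28713275 0.2193508 ]
```

View pics/c8.png

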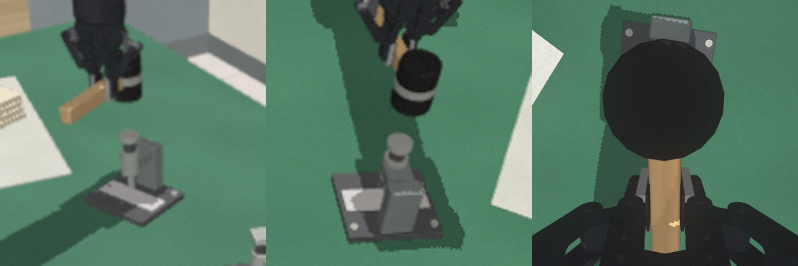

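The pin is back up (cap at about (405,241) in the scene view, as at the start), and the mallet has not shifted in the grip. I'll carry it back to its original spot, which I know is clear.

```bash
python3 -m creep '[[[0,0,0],[-4,6,0],1],[[0,0,0],[-15,21,0],1],[[0,0,0],[-33,46,0],1],[[0,0,0],[-56,77,0],1],[[0,0,0],[-82,113,0],1],[[0,0,0],[-108,149,0],1],[[0,0,0],[-134,185,0],1],[[0,0,0],[-160,221,0],1],[[0,0,0],[-186,257,0],1],[[0,0,0],[-212,293,0],1],[[0,0,0],[-238,329,0],1],[[0,0,0],[-264,365,0],1],[[0,0,0],[-288,399,0],1],[[0,0,0],[-307,425,0],1],[[0,0,0],[-320,443,0],1],[[0,0,0],[-327.5,453.5,0],1],[[0,0,0],[-327.5,453.5,0],1],[[0,0,0],[-327.5,453.5,0],1]]'
python3 -m creep '[[[0,0,0],[0,0,12],1],[[0,0,0],[0,0,40],1],[[0,0,0],[0,0,75],1],[[0,0,0],[0,0,110],1],[[0,0,0],[0,0,145],1],[[0,0,0],[0,0,170],1],[[0,0,0],[0,0,185],1],[[0,0,0],[0,0,192],1],[[0,0,0],[0,0,192],1],[[0,0,0],[0,0,192],1]]'
python3 - <<'E'
from h import *
s=state();print(s['ft_torque'],s['contact_force'],s['tool_pos'],s['tcp_rot'])
for n in('side','scene'): cv2.imwrite(f'pics/{n}9.png',capture(n))
b=cv2.imread('pics/side9.png')[240:370,260:390]
cv2.imwrite('pics/c9.png',cv2.resize(b,(500,500),interpolation=2))
E
```

```text
time_s: 13.95
tool_pos: [0.4292, -0.2643, 0.2202]
tcp_rot: [-180.0, -0.0, 26.7]
contact_force: [-1.2, 0.2, -2.6]
opening: 0.0167
time_s: 15.2
tool_pos: [0.43, -0.2655, 0.0293]
tcp_rot: [179.9, -0.0, 26.6]
contact_force: [-0.1, 0.4, -3.3]
opening: 0.0162
[-0.05903853  0.11243552  0.03832381] [-0.09670451  0.41207323 -3.32321093] [ 0.4299773  -0.26548941  0.02928429] [ 1.79888361e+02 -3.86187750e-02  2.66257348e+01]
```

View pics/c9.png

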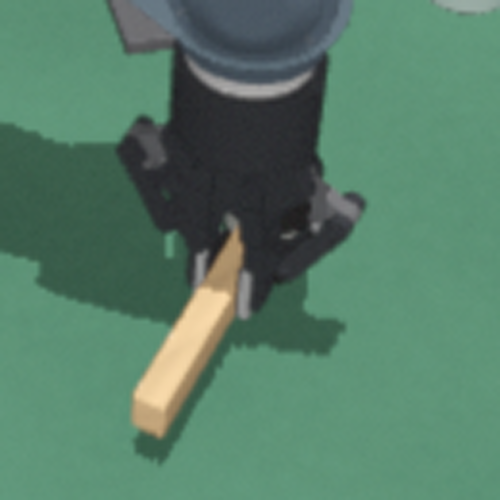

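The handle is level, with its shadow just below it, and the head is about 8 mm above the bench. I'll lower the rest gently.

```bash
python3 -m creep '[[[0,0,0],[0,0,3],1],[[0,0,0],[0,0,6],1],[[0,0,0],[0,0,7],1],[[0,0,0],[0,0,7],1]]'; python3 -m creep '[[[0,0,0],[0,0,1],1],[[0,0,0],[0,0,1],1]]'
```

```text
time_s: 15.8
tool_pos: [0.4293, -0.2649, 0.0212]
tcp_rot: [-180.0, -0.0, 26.6]
contact_force: [-0.4, 1.0, -2.6]
opening: 0.0174
time_s: 16.05
tool_pos: [0.4294, -0.2651, 0.0209]
tcp_rot: [-180.0, 0.0, 26.6]
contact_force: [-3.6, 1.8, 4.5]
opening: 0.0167
```

Contact: the force went from -2.6 to +4.5 N. I'll open, let it settle, then retreat straight up.

```bash
python3 -m creep '[[[0,0,0],[0,0,0],0.6],[[0,0,0],[0,0,0],0.4],[[0,0,0],[0,0,0],0],[[0,0,0],[0,0,0],-0.5],[[0,0,0],[0,0,0],-1],[[0,0,0],[0,0,0],-1],[[0,0,0],[0,0,0],-1],[[0,0,0],[0,0,0],-1]]'; python3 -m creep '[[[0,0,0],[0,0,-10],-1],[[0,0,0],[0,0,-35],-1],[[0,0,0],[0,0,-75],-1],[[0,0,0],[0,0,-120],-1],[[0,0,0],[0,0,-170],-1],[[0,0,0],[0,0,-210],-1],[[0,0,0],[0,0,-230],-1],[[0,0,0],[0,0,-230],-1]]'
python3 - <<'E'
from h import *
s=state();print(s['contact_force'],s['tool_pos'])
for n in('side','scene','wrist'): cv2.imwrite(f'pics/{n}10.png',capture(n))
a=cv2.imread('pics/side10.png')[100:380,190:470];b=cv2.imread('pics/wrist10.png')
cv2.imwrite('pics/c10.png',np.hstack([cv2.resize(a,(400,400),interpolation=2),cv2.resize(b[:,70:490],(400,400))]))
E
```

```text
time_s: 17.05
tool_pos: [0.4293, -0.2649, 0.0203]
tcp_rot: [-180.0, -0.0, 26.6]
contact_force: [0.7, 0.5, 0.4]
opening: 0.0854
time_s: 18.05
tool_pos: [0.43, -0.2656, 0.2528]
tcp_rot: [179.7, -0.1, 26.6]
contact_force: [-0.3, 0.7, 0.3]
opening: 0.0854
[-0.31924471  0.72611503  0.30178353] [ 0.43003432 -0.26555001  0.2528003 ]
```

View pics/c10.png

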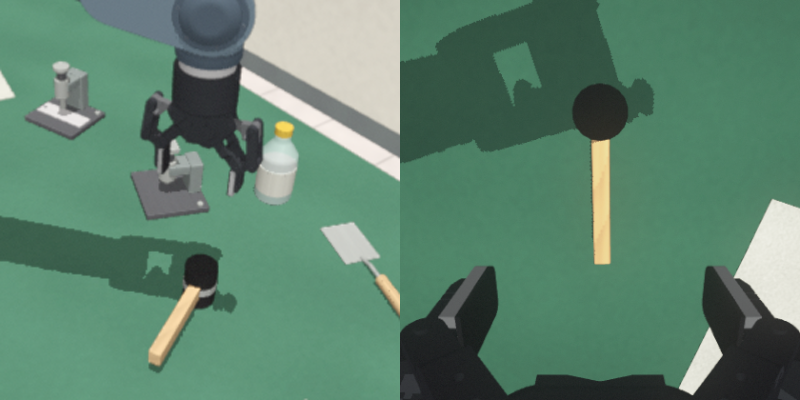

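View pics/scene10.png

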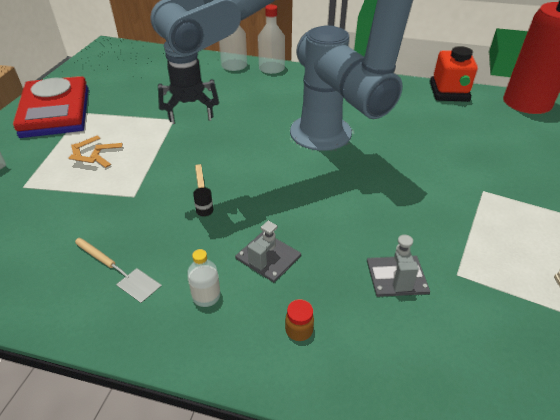

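The mallet stands on its head at (204,202) in the scene view with the handle level. Both punch pins are up, at (405,241) and (269,228), and nothing else has moved.

```bash
python3 -c "
from bench import *
print(job_done())"
```

```text
the job is handed in; nothing more can be done
None
```

The tag is punched, the mallet is back on the bench, and the job is handed in at about 18 s of the 48 s allowed.

- **Strike:** I gripped the mallet by its handle about 60 mm from the head's axis and pressed its face down on the tag punch's cap. At the bottom, a 2 mm commanded push moved the tool only about 0.3 mm while the force rose from 5 to 14.6 N. With the face at about z = 0.114 m, that puts the pin on its 16 mm stop.
- **After the strike:** The pin sprang back up once I lifted off. I stood the mallet on its head where it had been, let go and drew the gripper straight up.
- **Last checks:** The final pictures show the mallet upright with its handle level and both punch pins up. The empty punch was never touched, and the gripper is clear with almost no force on it. No check failed. The position readings from the scene and side cameras differed by 3 to 7 mm on the mallet and the tag punch, so I used the wrist camera for the final aim.

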